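Load a wax block and index the slide one hole

ROBOT

A 6-joint arm with a two-finger parallel gripper is mounted at the origin on the work surface. World frame = base frame: x ahead of the robot, y to its left, z up, the work surface at z = 0. Lengths are in m, angles in degrees, forces in N, time in s.
With the tool pointing down it reaches from about 0.275 to 0.775 m from the base axis. Payload 14.6 kg.
Tool frame: the origin (TCP) lies midway between the tips of the shut fingers; the grasp point (between the pads) lies 19 mm behind it; z points along the fingers, y is the line along which they close (so a half turn about z gives the same grasp; the last joint's range is limited). The gripper opens to 85 mm and grips with 20 to 120 N. Pads are 22 mm wide; open, the fingers measure 114 mm over their backs; the gripper's body (76 mm by 85 mm) begins 54 mm behind the grasp point. The pads swing forward as they close: fully open they stand 13 mm farther back than shut.
Start: joints at [60.888, 15.075, -2.767, 72.158, 0, 81.102], TCP at [0.181, 0.493, 0.231] pointing down, gripper open.
Joint ranges: [-151.79, 151.79], [-50.71, 97.33], [-67.44, 78.34], [-121.81, 120.89], [-77.56, 73.72], [-180, 180]. Speed limits (degrees/s): [108.29, 108.29, 147.25, 159.86, 180, 180].

INTERFACE

Orientations are given as [roll, pitch, yaw] about the fixed x, y, z axes, in that order (R = Rz(yaw) Ry(pitch) Rx(roll)).
In Python, from station import manip gives the robot as it stands.
- The arm moves only by the shell command python3 -m creep 'ROWS'. ROWS is JSON, a list of rows, each an object of numbers: "ax", "ay", "az": the turn, a rotation vector about the tool's x, y, z normalised to -1 to 1, where 1 is 0.1 rad; "x", "y", "z": the shift along the tool's x, y, z normalised to -1 to 1, where 1 is 40 mm; "claw": the opening, from -1 (shut) to 1 (fully open). In form: [{"ax": .., "ay": .., "az": .., "x": .., "y": .., "z": .., "claw": ..}, ...]. A call has 1 to 20 rows; each row shifts and turns the commanded pose from where the row before left it, along the tool's axes as they then stand; what a row does not reach is not made up. A row lasts 1/8 s, in which the tool goes at most 62.5 mm and 10.7 degrees, less where a joint would pass 70% of its speed; a pose out of reach is approached as far as the arm can. A call with a number of a shift or a turn outside -1 to 1 is refused whole. A call with a gripper value outside its range is refused whole. The fingers move at their own pace and stop on an object; the grip force is fixed at half the most. Time passes only in rows, so rows that do not move let the fingers close. It gives the time, the measured TCP pose, the force, the opening and the grip force at its end, in the units of the state.
- manip.observe(): the state, without advancing time (a new reading comes with each control period).
- manip.camera(name): name is "side" or "top" or "wrist"; returns a dict with "frame" (420x560x3 uint8, red, green, blue), "fx", "fy", "cx", "cy" (pixels), "D" ([k1, k2, p1, p2, k3] as OpenCV has them; the pictures are not rectified), "xyz" and "attitude" of the camera in the world. Camera axes: x right, y up, looking along -z (the intrinsics and any distortion apply to the point x, -y, -z); pixel columns grow to the right and rows downward; lengths in m; the calibration is good to about 2 mm. A picture is of the moment at which its call begins. There is no depth.
- manip.sign_off(): hands the job in; it is judged then, once.
The state is a dict: "clock": time; "joint_pos": joint angles; "joint_velocities": joint speeds; "joint_efforts": joint torques, N m; "position": TCP position; "tcp_rot": TCP orientation; "force": force on the tool from outside, world axes, zero at the start; "moment": the same for the moment, N m; "grip_width": finger opening in m; "finger_force": force on a finger pad.
Only numpy, scipy, OpenCV 4.12 (cv2) and the standard library are available. Lean on these libraries where they do the work, as an engineer would, in place of code of your own. Each camera call takes 0.05 s, during which the arm holds its last target. There are 200 camera calls.

TASK

Lay the yellow wax block down flat and square in the four-cornered pocket of the sled and let go of it. Then pull up the red plunger knob to free the sled, slide the sled along to the very next hole (towards the blue end block) and let the pin drop fully home there, with the block still seated. Finish while still holding the knob in the fingers with the pin held home; leave the other blocks and the jar alone.

Things in the scene. Friction and masses are not known exactly. Their poses are not given: they have to be found in the camera images.
- block_yellow: The wax block to load, with the yellow cassette. 48 mm long (x), 28 mm wide (y), 22 mm high: a plastic cassette 8 mm high with a 28 x 28 x 14 mm cream wax block centred on top, so that 10 mm of each cassette end shows its colour. 25 to 50 g; may go in either way round. Origin: centre of the underside; z up. It stands wax side up on the cold plate at the start.
- block_green: Leave alone. Green one of the three. 48 mm long (x), 28 mm wide (y), 22 mm high: a plastic cassette 8 mm high with a 28 x 28 x 14 mm cream wax block centred on top, so that 10 mm of each cassette end shows its colour. 25 to 50 g; may go in either way round. Origin: centre of the underside; z up.
- block_blue: Leave alone. Blue one of the three. 48 mm long (x), 28 mm wide (y), 22 mm high: a plastic cassette 8 mm high with a 28 x 28 x 14 mm cream wax block centred on top, so that 10 mm of each cassette end shows its colour. 25 to 50 g; may go in either way round. Origin: centre of the underside; z up.
- jar: Leave alone. White closed jar with a blue cap, 54 mm across, 55 mm high. Origin: centre of the underside.
- cold_plate: Fixed white slab with a dark steel top, 240 (x) x 220 (y) x 10 mm high, on which the three blocks stand, some 10 cm apart. Origin: centre of the underside.
- rail: Fixed white rail, 340 (x) x 100 (y) x 24 mm high; its +x end bears a blue end block 28 mm higher. Origin: centre of the underside. The sled slides along +x, towards the blue block. Along the middle run five 10 mm holes, 45 mm apart, 12 mm deep, each with a black tick on both rail edges; the pin (at the sled's red ticks) starts in the hole farthest from the blue block.
- pocket (a point): Centre of the pocket's floor, on the top of the aluminium sled plate (150 x 62 mm), 36 mm above the work surface; axes as the rail's. Floor 52 (x) x 32 mm (y), 2 mm clearance each side; black corner strips 7 mm high flare out 25 degrees; the middle 38 mm of each long side is open for fingers that hold the block across its 28 mm width. The knob's axis is 86 mm from here towards -x.
- knob (a point): Centre of the top of the red plunger knob, an upright cylinder 24 mm across, 28 mm high, its top 72.5 mm above the work surface with the pin home. Below it a steel boss, 28 mm across, stands 8 mm above the sled plate. The knob rides on the sled at its -x end, moves straight up and down, and drags the sled along when moved sideways with the pin up.
- plunger (a joint): How far knob and pin are pulled up, in m: 0 with the pin fully home, 0.018 at the stop. A spring pushes it down: 4.6 N (with its weight) at 0, 10 N at the stop. The 8 mm round-nosed pin is clear of the holes above 0.011 and locks the sled (1 mm play each way) when home; let down between holes it rests on the rail at 0.011.
- sled (a joint): How far the sled stands from its starting hole, in m, towards +x of the rail: 0 at the start, 0.045 at the next hole, 0.090 and so on at those beyond. Sliding friction about 2 N; it stays where it is left.

How it is judged (in metres and radians):
On the way, in this order (a step that is already met when the one before it is completed fails the run):
1. the yellow block lies flat and square in the pocket, released, with the sled still in its first hole (x of block_yellow in the frame of pocket between -0.0035 and 0.0035 m and y of block_yellow in the frame of pocket between -0.0035 and 0.0035 m and z of block_yellow in the frame of pocket between -0.002 and 0.002 m and angle between block_yellow's own z axis and vertical below 0.06 rad and angle between the x axis of block_yellow and the x axis of pocket, either way round below 0.13 rad and contact force between the fingers and block_yellow below 0.1 N and value of joint sled below 0.003 m and value of joint plunger below 0.002 m), for 0.2 s.
2. the knob is pulled up so that the pin is clear of its hole (value of joint plunger above 0.0105 m), for 0.1 s.
3. the sled is at the next hole with the pin home (value of joint sled between 0.042 and 0.048 m and value of joint plunger below 0.002 m), for 0.2 s.
At the end, for the whole second after the job is handed in: Fingers still hold the knob (over 2 N), pin home (plunger under 2 mm) in the next hole (sled at 45 mm, within 3), yellow block seated in the pocket (within 3.5 mm of its centre, 2 mm of its floor, 0.06 rad of flat, 0.13 rad of square) and not touched by the fingers (all of step 3 and x of block_yellow in the frame of pocket between -0.0035 and 0.0035 m and y of block_yellow in the frame of pocket between -0.0035 and 0.0035 m and z of block_yellow in the frame of pocket between -0.002 and 0.002 m and angle between block_yellow's own z axis and vertical below 0.06 rad and angle between the x axis of block_yellow and the x axis of pocket, either way round below 0.13 rad and contact force between the fingers and plunger above 2 N and contact force between the fingers and block_yellow below 0.1 N); the arm keeps its last pose, push and grip.
It fails at once if the block green is moved by more than 15 mm (distance of block_green from where it was at the start of the episode above 0.015 m).
It fails at once if the block blue is moved by more than 15 mm (distance of block_blue from where it was at the start of the episode above 0.015 m).
It fails at once if the jar is moved by more than 15 mm (distance of jar from where it was at the start of the episode above 0.015 m).
It also fails if it takes over 48 s, if anything falls off the work surface, if the arm or the gripper's body presses on something with over 40 N, if the wrist force passes 120 N, or if a joint passes its speed limit or range.

## Working session

There is one attempt and no reset: what is moved stays moved. The work goes in short steps, Python scripts to look and compute and a shell command to move; the robot and the scene stay as the last step left them, time stands still between calls to the robot, and variables do not carry over. Pictures are saved under pics/ and viewed, at most 10 in all, crops included, and the job is handed in when it is done.

```bash
mkdir -p pics; ls; cat > h.py <<'E'
import numpy as np, cv2, json
from scipy.spatial.transform import Rotation as R
from station import manip
def snap(name,tag):
    c=manip.camera(name); cv2.imwrite(f'pics/{tag}.png',c['frame'][:,:,::-1])
    d={k:np.asarray(c[k]).tolist() for k in c if k!='frame'}; json.dump(d,open(f'pics/{tag}.json','w')); return d
def ray(d,px):
    K=np.array([[d['fx'],0,d['cx']],[0,d['fy'],d['cy']],[0,0,1]])
    p=cv2.undistortPoints(np.array([[px]],float),K,np.array(d['D']))[0,0]
    v=np.array([p[0],-p[1],-1]); a=np.array(d['attitude'])
    Rm=a if a.shape==(3,3) else R.from_euler('xyz',a,degrees=True).as_matrix() 
    v=Rm@v; return np.array(d['xyz']),v/np.linalg.norm(v)
def onz(d,px,z):
    o,v=ray(d,px); return o+v*(z-o[2])/v[2]
def tri(d1,p1,d2,p2):
    A=[];b=[]
    for d,p in((d1,p1),(d2,p2)):
        o,v=ray(d,p); P=np.eye(3)-np.outer(v,v); A.append(P); b.append(P@o)
    x=np.linalg.lstsq(np.vstack(A),np.hstack(b),rcond=None)[0]
    e=[np.linalg.norm(P@x-q) for P,q in zip(A,b)]
    return x,e
def ld(t): return json.load(open(f'pics/{t}.json'))
E
python3 - <<'E'
from h import *
print(manip.observe())
for n in('top','side','wrist'): print(n,snap(n,n+'0'))
a=[cv2.imread(f'pics/{n}0.png') for n in('top','side')]
E
```

```text
pics
{'clock': 0.0, 'joint_pos': array([ 6.08872793e+01,  1.50980327e+01, -2.80334417e+00,  7.21588875e+01,
       -1.18798105e-03,  8.10996876e+01]), 'joint_velocities': array([-0.0533064 ,  0.05684108, -0.13933645,  0.03409154,  0.05510345,
       -0.03168502]), 'joint_efforts': array([-2.43512164e-03, -6.37622380e+01,  3.84559965e+01,  1.42336704e-02,
       -1.93337901e-04,  1.83018341e-05]), 'position': array([0.18128214, 0.49241386, 0.23083504]), 'tcp_rot': array([-1.79940278e+02, -8.15016547e-03,  1.59787588e+02]), 'force': array([ 0.17310446, -0.41260506, -0.02004122]), 'moment': array([ 0.00415026, -0.00897979, -0.05672208]), 'finger_force': 0.0, 'grip_width': 0.08558425064042384}
top {'fx': 430.85032487859525, 'fy': 430.85032487859525, 'cx': 281.8551535266149, 'cy': 205.3346828783523, 'D': [-0.11113205088139196, 0.0, 0.0, 0.0, 0.0], 'xyz': [0.3508949331469668, 0.07009492545403688, 0.8663173261828855], 'attitude': [13.88899584198465, 0.018865511631381407, -84.83343497419706]}
side {'fx': 435.53787281625074, 'fy': 435.53787281625074, 'cx': 279.89286776384586, 'cy': 209.25384977959285, 'D': [-0.0977076163680399, 0.0, 0.0, 0.0, 0.0], 'xyz': [0.13660402418132914, -0.706423145971163, 0.631687461808798], 'attitude': [57.918143275434986, -0.21461521709984455, -26.483873147056467]}
wrist {'fx': 339.6476784905751, 'fy': 339.6476784905751, 'cx': 282.128029418029, 'cy': 208.79997903897313, 'D': [-0.06481249917322388, 0.0, 0.0, 0.0, 0.0], 'xyz': [0.11723665406834208, 0.516481019438991, 0.37254141756766845], 'attitude': [-15.750804390251883, 0.05356808364462735, 69.76324433355596]}
```

View pics/top0.png

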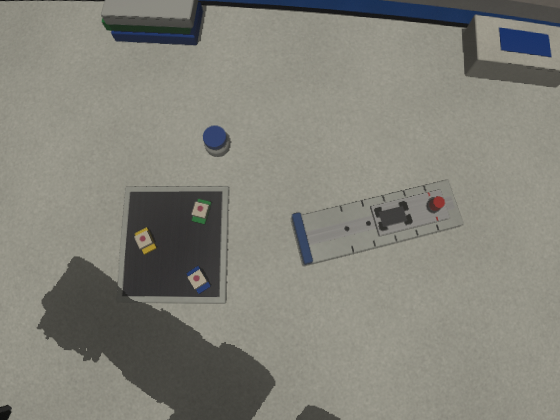

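View pics/side0.png

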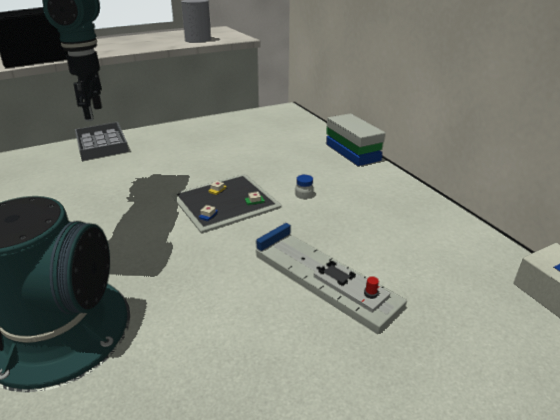

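Top view: yellow block at about (145,240), its yellow ends near (140,231) and (150,249). Green is at (201,211), blue at (198,279), the pocket at (393,216) and the red knob at (438,203). In the side view, yellow is at (217,187), the pocket at (336,271) and the knob top at (372,279).

```bash
cat >> h.py <<'E'
def blobs(tag,lo,hi,amin=6):
    im=cv2.imread(f'pics/{tag}.png'); m=cv2.inRange(cv2.cvtColor(im,cv2.COLOR_BGR2HSV),np.array(lo),np.array(hi))
    n,l,s,c=cv2.connectedComponentsWithStats(m)
    return [(c[i].round(1).tolist(),s[i].tolist()) for i in range(1,n) if s[i][4]>=amin]
YEL=((18,120,90),(32,255,255)); RED=((0,150,60),(8,255,255))
E
python3 - <<'E'
from h import *
t,s=ld('top0'),ld('side0')
for n in('top0','side0'): print(n,'Y',blobs(n,*YEL),'R',blobs(n,*RED))
for nm,a,b in(('yel',(145,240),(217,187)),('pocket',(393,216),(336,271)),('knob',(439,202),(372,280)),('green',(201,211),(255,198)),('blue',(198,279),(207,212)),('jar',(215,136),(305,179))):
    x,e=tri(t,a,s,b); print(nm,x.round(4),np.round(e,4))
a,b=onz(t,(140,231),.018),onz(t,(150,249),.018); print('yel yaw',np.degrees(np.arctan2(*(b-a)[1::-1])))
# rail axis from blue end block to knob
a,b=onz(t,(393,216),.036),onz(t,(438,202),.0725); print('rail +x yaw',np.degrees(np.arctan2(*(a-b)[1::-1])), np.linalg.norm((a-b)[:2]))
E
```

```text
top0 Y [([140.8, 230.9], [135, 227, 13, 9, 38]), ([148.6, 248.4], [142, 243, 14, 11, 80])] R [([438.4, 201.7], [434, 197, 10, 11, 89])]
side0 Y [([224.7, 185.8], [224, 185, 3, 3, 6]), ([212.9, 191.1], [209, 189, 10, 6, 35])] R [([371.7, 285.1], [366, 277, 12, 17, 174])]
yel [0.4645 0.3566 0.0186] [0.0012 0.0012]
pocket [ 0.554  -0.1327  0.0407] [0.0018 0.0018]
knob [ 0.5823 -0.2152  0.0695] [0.0012 0.0012]
green [0.5359 0.2506 0.0188] [0.003 0.003]
blue [0.3967 0.2394 0.0191] [0.0001 0.0001]
jar [0.6871 0.2376 0.049 ] [0.0016 0.0016]
yel yaw -142.3941043831493
rail +x yaw 108.74380354495261 0.08280841063311582
```

```bash
cat >> h.py <<'E'
def plan(target,yaw):
    o=manip.observe(); p=np.array(o['position']); r=o['tcp_rot']
    R0=R.from_euler('xyz',r,degrees=True); R1=R.from_euler('xyz',[180,0,yaw],degrees=True)
    print('at',p.round(4),np.round(r,2),'grip',round(o['grip_width'],4),'F',np.round(o['force'],1),'ff',round(o['finger_force'],1),'t',round(o['clock'],2),'j',np.round(o['joint_pos'],0))
    print('turn units (tool)',((R0.inv()*R1).as_rotvec()/.1).round(3))
    print('shift units after turn',(R1.inv().apply(np.array(target)-p)/.04).round(3))
E
python3 -m creep '[{"az":-1},{"az":-1},{"az":-1},{"az":-1},{"az":-1},{"az":-1},{"az":-1},{"az":-1},{"az":-1},{"az":-1},{"az":-0.16},{"x":-0.436,"y":-0.881,"z":0.25},{"x":-0.436,"y":-0.881,"z":0.25},{"x":-0.436,"y":-0.881,"z":0.25},{"x":-0.436,"y":-0.881,"z":0.25},{"x":-0.436,"y":-0.881,"z":0.25},{"x":-0.436,"y":-0.881,"z":0.25},{"x":-0.436,"y":-0.881,"z":0.25},{"x":-0.436,"y":-0.881,"z":0.25},{"x":0}]'
python3 - <<'E'
from h import *
plan([.4645,.3566,.15],-142); d=snap('wrist','w1'); print(d['xyz'],blobs('w1',*YEL))
E
```

```text
at [0.1813 0.4925 0.2309] [-1.7996e+02 -1.0000e-02  1.5979e+02] grip 0.0856 F [0.8 0.3 0.2] ff 0.0 t 0.15 j [61. 15. -3. 72. -0. 81.]
turn units (tool) [-6.000e-03 -5.000e-03 -1.016e+01]
shift units after turn [-3.487 -7.036  2.024]
[0.11724687310008872, 0.5164993230537078, 0.3726024319224425] []invalid input at $[0]: expected keys ax, ay, az, x, y, z, claw
```

View pics/w1.png

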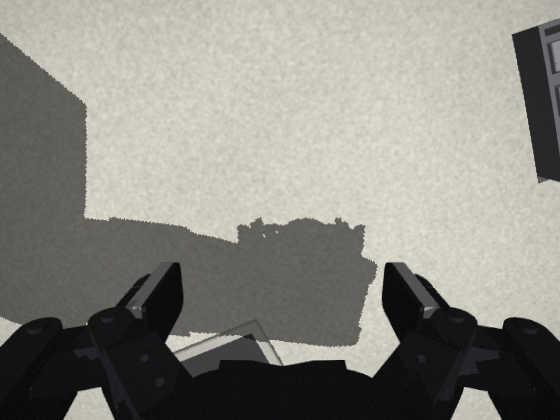

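The move was refused because every row needs all the keys, so this picture still shows the start pose. The fingers are at about (165,290) and (400,290). I'll retype the rows with all the keys.

```bash

python3 -m creep '[{"ax":0,"ay":0,"az":-1,"x":0,"y":0,"z":0,"claw":1},{"ax":0,"ay":0,"az":-1,"x":0,"y":0,"z":0,"claw":1},{"ax":0,"ay":0,"az":-1,"x":0,"y":0,"z":0,"claw":1},{"ax":0,"ay":0,"az":-1,"x":0,"y":0,"z":0,"claw":1},{"ax":0,"ay":0,"az":-1,"x":0,"y":0,"z":0,"claw":1},{"ax":0,"ay":0,"az":-1,"x":0,"y":0,"z":0,"claw":1},{"ax":0,"ay":0,"az":-1,"x":0,"y":0,"z":0,"claw":1},{"ax":0,"ay":0,"az":-1,"x":0,"y":0,"z":0,"claw":1},{"ax":0,"ay":0,"az":-1,"x":0,"y":0,"z":0,"claw":1},{"ax":0,"ay":0,"az":-1,"x":0,"y":0,"z":0,"claw":1},{"ax":0,"ay":0,"az":-0.16,"x":0,"y":0,"z":0,"claw":1},{"ax":0,"ay":0,"az":0,"x":-0.436,"y":-0.88,"z":0.25,"claw":1},{"ax":0,"ay":0,"az":0,"x":-0.436,"y":-0.88,"z":0.25,"claw":1},{"ax":0,"ay":0,"az":0,"x":-0.436,"y":-0.88,"z":0.25,"claw":1},{"ax":0,"ay":0,"az":0,"x":-0.436,"y":-0.88,"z":0.25,"claw":1},{"ax":0,"ay":0,"az":0,"x":-0.436,"y":-0.88,"z":0.25,"claw":1},{"ax":0,"ay":0,"az":0,"x":-0.436,"y":-0.88,"z":0.25,"claw":1},{"ax":0,"ay":0,"az":0,"x":-0.436,"y":-0.88,"z":0.25,"claw":1},{"ax":0,"ay":0,"az":0,"x":-0.436,"y":-0.88,"z":0.25,"claw":1},{"ax":0,"ay":0,"az":0,"x":0,"y":0,"z":0,"claw":1}]'
python3 - <<'E'
from h import *
plan([.4645,.3566,.15],-142); d=snap('wrist','w2'); print(d['xyz'],blobs('w2',*YEL,40))
E
```

```text
clock: 2.7
position: [0.4664, 0.3553, 0.1502]
tcp_rot: [-180.0, -0.1, -142.3]
force: [-0.2, 0.8, -0.3]
grip_width: 0.0853
finger_force: 0.0
at [0.4664 0.3553 0.1502] [-1.8000e+02 -7.0000e-02 -1.4226e+02] grip 0.0853 F [-0.2  0.8 -0.3] ff 0.0 t 2.7 j [29. 23. -3. 64. -0. -8.]
turn units (tool) [-0.001 -0.013 -0.046]
shift units after turn [0.017 0.054 0.004]
[0.4125279489625609, 0.3135997967999861, 0.29189624122194024] [([286.6, 175.2], [269, 168, 36, 16, 460]), ([282.1, 222.0], [266, 218, 34, 9, 202])]
```

View pics/w2.png

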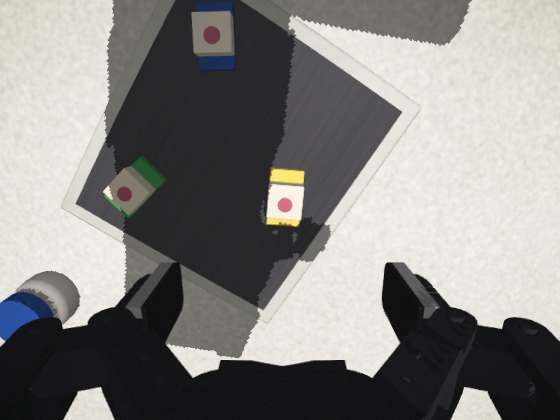

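The yellow block's red dot is at (285,205), with the wax top spanning about (268–304, 184–222). The near yellow end is partly in shadow. The other blocks are clear of the fingers.

```bash

python3 - <<'E'
from h import *
w,t=ld('w2'),ld('top0')
im=cv2.imread('pics/w2.png'); hsv=cv2.cvtColor(im,cv2.COLOR_BGR2HSV)
def big(m): 
    n,l,s,c=cv2.connectedComponentsWithStats(m); i=1+s[1:,4].argmax(); return (l==i).astype(np.uint8),c[i]
roi=np.zeros(im.shape[:2],np.uint8); roi[160:235,255:315]=255
m=cv2.inRange(hsv,(0,0,215),(30,70,255))&roi; mm,c=big(m); 
r=cv2.minAreaRect(cv2.findContours(mm,0,2)[0][0]); print('wax',r, cv2.boxPoints(r).round(1).tolist())
B=np.array([onz(w,p,.032) for p in cv2.boxPoints(r)]); print(B.round(4), 'c',B.mean(0).round(4),[np.linalg.norm(B[i]-B[i-1]).round(4) for i in range(4)])
print('yaw edges',[np.degrees(np.arctan2(*(B[i]-B[i-1])[1::-1])).round(1) for i in range(4)])
rd=cv2.inRange(hsv,(165,70,60),(180,255,255))&roi; print('dot',big(rd)[1], onz(w,big(rd)[1],.032))
m,c=big(cv2.inRange(hsv,(18,110,90),(34,255,255))&roi); r=cv2.minAreaRect(cv2.findContours(m,0,2)[0][0]);Y=np.array([onz(w,p,.018) for p in cv2.boxPoints(r)]); print('strip',Y.round(4),Y.mean(0).round(4),[np.degrees(np.arctan2(*(Y[i]-Y[i-1])[1::-1])).round(1) for i in range(4)])
it=cv2.cvtColor(cv2.imread('pics/top0.png'),cv2.COLOR_BGR2HSV)[225:255,130:160]
rt=cv2.inRange(it,(0,70,60),(10,200,255))|cv2.inRange(it,(160,70,60),(180,255,255)); M=cv2.moments(rt,True); q=(130+M['m10']/M['m00'],225+M['m01']/M['m00']); print(q,tri(w,big(rd)[1] if 0 else (285,205),t,q))
E
```

```text
wax ((285.11041259765625, 201.67587280273438), (34.380828857421875, 33.550376892089844), 4.763641834259033) [[266.6000061035156, 217.0], [269.3999938964844, 183.5], [303.6000061035156, 186.39999389648438], [300.79998779296875, 219.8000030517578]]
[[0.4833 0.3524 0.032 ]
 [0.4602 0.3377 0.032 ]
 [0.4456 0.3602 0.032 ]
 [0.4684 0.3756 0.032 ]] c [0.4644 0.3565 0.032 ] [np.float64(0.0276), np.float64(0.0273), np.float64(0.0268), np.float64(0.0274)]
yaw edges [np.float64(-57.3), np.float64(-147.5), np.float64(122.9), np.float64(34.0)]
dot [284.4591195  204.72955975] [0.46651906 0.35748238 0.032     ]
strip [[0.461  0.3371 0.018 ]
 [0.4515 0.331  0.018 ]
 [0.4363 0.3546 0.018 ]
 [0.4457 0.3609 0.018 ]] [0.4486 0.3459 0.018 ] [np.float64(-57.1), np.float64(-147.5), np.float64(122.9), np.float64(33.9)]
(142.19230769230768, 238.19230769230768) (array([0.46420576, 0.35638565, 0.03955045]), [np.float64(0.0006957516617544994), np.float64(0.0006957516617549571)])
```

```bash

python3 -m creep '[{"ax":0,"ay":0,"az":0.77,"x":0,"y":0.06,"z":0,"claw":0.3},{"ax":0,"ay":0,"az":0,"x":0,"y":0,"z":0.9,"claw":0.3},{"ax":0,"ay":0,"az":0,"x":0,"y":0,"z":0.85,"claw":0.3},{"ax":0,"ay":0,"az":0,"x":0,"y":0,"z":0,"claw":0.3},{"ax":0,"ay":0,"az":0,"x":0,"y":0,"z":0,"claw":0.3}]'
python3 - <<'E'
from h import *
w2=ld('w2');w=snap('wrist','w3')
im=cv2.imread('pics/w3.png'); hsv=cv2.cvtColor(im,cv2.COLOR_BGR2HSV)
def big(m): 
    n,l,s,c=cv2.connectedComponentsWithStats(m); i=1+s[1:,4].argmax(); return (l==i).astype(np.uint8),c[i]
rd=cv2.inRange(hsv,(165,70,60),(180,255,255)); c=big(rd)[1]
print('dot',c,tri(w2,(284.46,204.73),w,c))
m,_=big(cv2.inRange(hsv,(18,110,90),(34,255,255))); r=cv2.minAreaRect(cv2.findContours(m,0,2)[0][0]);Y=np.array([onz(w,p,.018) for p in cv2.boxPoints(r)]); print('strip',cv2.boxPoints(r).round(0).tolist(),Y.mean(0).round(4),[np.linalg.norm(Y[i]-Y[i-1]).round(4) for i in range(4)],[np.degrees(np.arctan2(*(Y[i]-Y[i-1])[1::-1])).round(1) for i in range(4)])
plan([.4645,.3565,.012],-146.7)
E
```

```text
clock: 3.38
position: [0.4633, 0.3592, 0.0827]
tcp_rot: [-180.0, 0.1, -146.4]
force: [0.0, 0.0, 1.1]
grip_width: 0.0556
finger_force: 0.0
dot [159.62971698  15.04716981] (array([0.4147542 , 0.32506533, 0.24207985]), [np.float64(0.008603676900228277), np.float64(0.008603676900229002)])
strip [[256.0, 185.0], [300.0, 185.0], [300.0, 203.0], [256.0, 203.0]] [0.4485 0.3461 0.018 ] [np.float64(0.0115), np.float64(0.0273), np.float64(0.0115), np.float64(0.0277)] [np.float64(-147.6), np.float64(123.6), np.float64(34.4), np.float64(-56.4)]
at [0.4636 0.3592 0.0829] [-1.800e+02  1.200e-01 -1.464e+02] grip 0.0555 F [ 0.1 -0.2  0.8] ff 0.0 t 3.42 j [ 30.  26. -10.  54.   0.  -4.]
turn units (tool) [-0.001  0.021  0.052]
shift units after turn [ 0.02  -0.069  1.773]
```

View pics/w3.png

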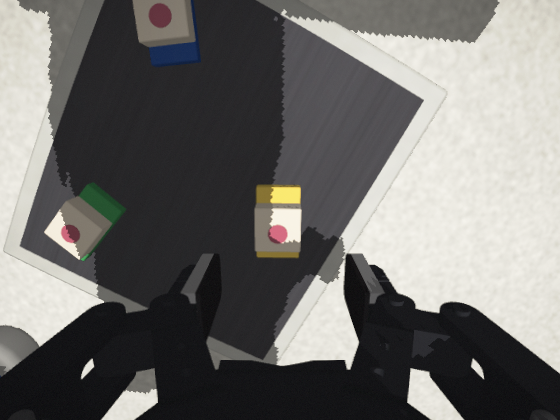

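Yellow block, seen between the fingers: dot at about (278,234), far strip at (256–300, 185–203), square to the tool. The script's "dot" was the blue block's, so I'll redo that height check with the right pixel.

```bash
python3 -c "
from h import *
print(tri(ld('w2'),(284.5,204.7),ld('w3'),(278,234)))"
python3 -m creep '[{"ax":0,"ay":0,"az":0.05,"x":0.02,"y":-0.07,"z":0.3,"claw":0.3},{"ax":0,"ay":0,"az":0,"x":0,"y":0,"z":0.5,"claw":0.3},{"ax":0,"ay":0,"az":0,"x":0,"y":0,"z":0.5,"claw":0.3},{"ax":0,"ay":0,"az":0,"x":0,"y":0,"z":0.3,"claw":0.3},{"ax":0,"ay":0,"az":0,"x":0,"y":0,"z":0.12,"claw":0.3},{"ax":0,"ay":0,"az":0,"x":0,"y":0,"z":0,"claw":0.3}]'
```

```text
(array([0.46676121, 0.35800131, 0.03043419]), [np.float64(0.0002457141318052025), np.float64(0.0002457141318045164)])
clock: 4.18
position: [0.4642, 0.3558, 0.0126]
tcp_rot: [-180.0, 0.0, -146.7]
force: [-0.2, -0.4, 0.1]
grip_width: 0.0554
finger_force: 0.0
```

```bash

python3 -m creep '[{"ax":0,"ay":0,"az":0,"x":0,"y":0,"z":0,"claw":-0.5},{"ax":0,"ay":0,"az":0,"x":0,"y":0,"z":0,"claw":-0.5},{"ax":0,"ay":0,"az":0,"x":0,"y":0,"z":0,"claw":-0.5},{"ax":0,"ay":0,"az":0,"x":0,"y":0,"z":0,"claw":-0.5},{"ax":0,"ay":0,"az":0,"x":0,"y":0,"z":0,"claw":-0.5},{"ax":0,"ay":0,"az":0,"x":0,"y":0,"z":0,"claw":-0.5}]'
```

```text
clock: 4.92
position: [0.4645, 0.356, 0.0133]
tcp_rot: [-180.0, 0.1, -146.7]
force: [-0.4, -0.3, 5.4]
grip_width: 0.0269
finger_force: 59.7
```

```bash

python3 -m creep '[{"ax":0,"ay":0,"az":0,"x":0,"y":0,"z":-0.3,"claw":-0.5},{"ax":0,"ay":0,"az":0,"x":0,"y":0,"z":-0.9,"claw":-0.5},{"ax":0,"ay":0,"az":0,"x":0,"y":0,"z":-0.9,"claw":-0.5},{"ax":0,"ay":0,"az":0,"x":0,"y":0,"z":-0.9,"claw":-0.5},{"ax":0,"ay":0,"az":1,"x":0,"y":0,"z":0,"claw":-0.5},{"ax":0,"ay":0,"az":1,"x":0,"y":0,"z":0,"claw":-0.5},{"ax":0,"ay":0,"az":1,"x":0,"y":0,"z":0,"claw":-0.5},{"ax":0,"ay":0,"az":1,"x":0,"y":0,"z":0,"claw":-0.5},{"ax":0,"ay":0,"az":1,"x":0,"y":0,"z":0,"claw":-0.5},{"ax":0,"ay":0,"az":1,"x":0,"y":0,"z":0,"claw":-0.5},{"ax":0,"ay":0,"az":1,"x":0,"y":0,"z":0,"claw":-0.5},{"ax":0,"ay":0,"az":1,"x":0,"y":0,"z":0,"claw":-0.5},{"ax":0,"ay":0,"az":1,"x":0,"y":0,"z":0,"claw":-0.5},{"ax":0,"ay":0,"az":1,"x":0,"y":0,"z":0,"claw":-0.5},{"ax":0,"ay":0,"az":1,"x":0,"y":0,"z":0,"claw":-0.5},{"ax":0,"ay":0,"az":1,"x":0,"y":0,"z":0,"claw":-0.5},{"ax":0,"ay":0,"az":1,"x":0,"y":0,"z":0,"claw":-0.5},{"ax":0,"ay":0,"az":1,"x":0,"y":0,"z":0,"claw":-0.5},{"ax":0,"ay":0,"az":1,"x":0,"y":0,"z":0,"claw":-0.5},{"ax":0,"ay":0,"az":1,"x":0,"y":0,"z":0,"claw":-0.5}]'
python3 - <<'E'
from h import *
plan([.554,-.1327,.14],108.7)
E
```

```text
clock: 7.42
position: [0.4642, 0.3558, 0.1334]
tcp_rot: [180.0, 0.0, 121.4]
force: [0.4, 0.1, -0.7]
grip_width: 0.0268
finger_force: 59.0
at [0.4642 0.3558 0.1334] [179.96   0.   121.44] grip 0.0268 F [ 0.4  0.1 -0.7] ff 59.0 t 7.42 j [29. 23. -6. 61. -0. 88.]
turn units (tool) [ 0.007 -0.     2.223]
shift units after turn [-12.288  -1.788  -0.164]
```

```bash

python3 -m creep '[{"ax":0,"ay":0,"az":1,"x":0,"y":0,"z":0,"claw":-0.5},{"ax":0,"ay":0,"az":1,"x":0,"y":0,"z":0,"claw":-0.5},{"ax":0,"ay":0,"az":0.22,"x":0,"y":0,"z":0,"claw":-0.5},{"ax":0,"ay":0,"az":0,"x":-0.87,"y":-0.13,"z":0,"claw":-0.5},{"ax":0,"ay":0,"az":0,"x":-0.87,"y":-0.13,"z":0,"claw":-0.5},{"ax":0,"ay":0,"az":0,"x":-0.87,"y":-0.13,"z":0,"claw":-0.5},{"ax":0,"ay":0,"az":0,"x":-0.87,"y":-0.13,"z":0,"claw":-0.5},{"ax":0,"ay":0,"az":0,"x":-0.87,"y":-0.13,"z":0,"claw":-0.5},{"ax":0,"ay":0,"az":0,"x":-0.87,"y":-0.13,"z":0,"claw":-0.5},{"ax":0,"ay":0,"az":0,"x":-0.87,"y":-0.13,"z":0,"claw":-0.5},{"ax":0,"ay":0,"az":0,"x":-0.87,"y":-0.13,"z":0,"claw":-0.5},{"ax":0,"ay":0,"az":0,"x":-0.87,"y":-0.13,"z":0,"claw":-0.5},{"ax":0,"ay":0,"az":0,"x":-0.87,"y":-0.13,"z":0,"claw":-0.5},{"ax":0,"ay":0,"az":0,"x":-0.87,"y":-0.13,"z":0,"claw":-0.5},{"ax":0,"ay":0,"az":0,"x":-0.87,"y":-0.13,"z":0,"claw":-0.5},{"ax":0,"ay":0,"az":0,"x":-0.87,"y":-0.13,"z":0,"claw":-0.5},{"ax":0,"ay":0,"az":0,"x":-0.87,"y":-0.13,"z":0,"claw":-0.5},{"ax":0,"ay":0,"az":0,"x":0,"y":0,"z":0,"claw":-0.5},{"ax":0,"ay":0,"az":0,"x":0,"y":0,"z":0,"claw":-0.5}]'
python3 - <<'E'
from h import *
plan([.554,-.1327,.14],108.7)
d=snap('wrist','w4'); print(d['xyz']); im=cv2.imread('pics/w4.png'); cv2.imwrite('pics/w4b.png',cv2.resize(im,(800,600),interpolation=cv2.INTER_CUBIC))
E
```

```text
clock: 9.8
position: [0.5529, -0.1283, 0.1327]
tcp_rot: [180.0, -0.0, 109.0]
force: [-0.5, -0.4, 0.3]
grip_width: 0.0268
finger_force: 59.1
at [ 0.5529 -0.1283  0.1327] [ 1.8000e+02 -2.0000e-02  1.0895e+02] grip 0.0268 F [-0.5 -0.4  0.3] ff 59.1 t 9.8 j [-21.  22.  -8.  60.   0.  50.]
turn units (tool) [ 0.    -0.003  0.044]
shift units after turn [-0.112 -0.01  -0.183]
[0.5309508810452227, -0.06326434964359999, 0.274356393460966]
```

View pics/w4b.png

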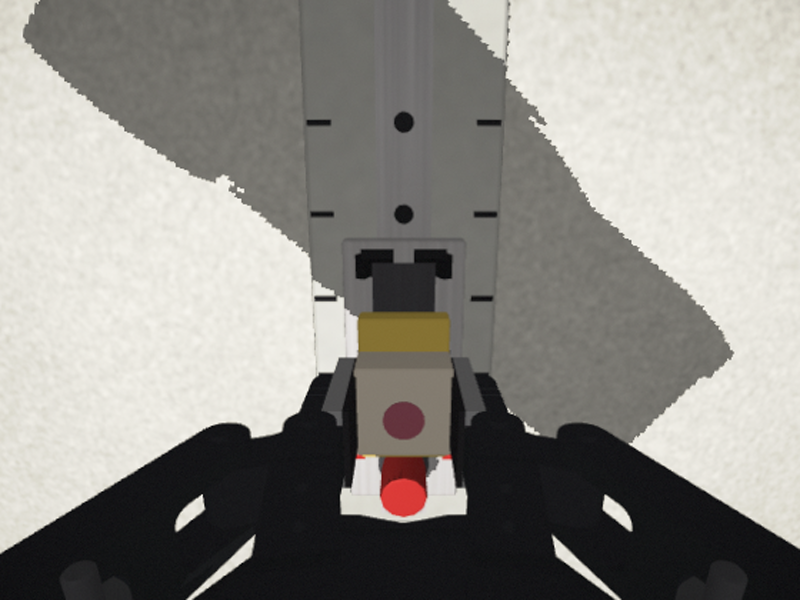

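Wrist view, in 800×600 pixels: the block is held square between the fingers. The sled plate's +x edge runs (343–466, 240). Two free holes are at (403,121) and (403,213), and the knob's top centre is at (404,497).

```bash

python3 - <<'E'
from h import *
w=ld('w4'); f=lambda a,b:((a+.5)*.7-.5,(b+.5)*.7-.5)
im=cv2.imread('pics/w4.png'); 
g=cv2.cvtColor(im,cv2.COLOR_BGR2GRAY)
n,l,s,c=cv2.connectedComponentsWithStats((g[60:160,274:292]<35).astype(np.uint8)); print(s[1:].tolist(),c[1:]+[274,60])
hs=[c[i]+[274,60] for i in range(1,n) if s[i][4]>40][:2]
H=[onz(w,p,.024) for p in hs]; u=H[0]-H[1]; print('holes',H,np.linalg.norm(u)); u/=np.linalg.norm(u)
print('yaw',np.degrees(np.arctan2(u[1],u[0])))
k=onz(w,f(404,497),.0725); print('knob',k); kt=tri(w,f(404,497),ld('top0'),(439,201)); print('knob tri',kt)
for i in range(1,5): print(i,(H[1]-u*.045*i).round(4))
print('pocket from knob',k+u*.086)
e=[onz(w,f(*q),.036) for q in((343,240),(466,240))]; print('plate edge',e,np.linalg.norm(e[0]-e[1]), 'mid',(e[0]+e[1])/2)
strip=[onz(w,f(*q),.043) for q in((356,251),(452,251),(356,277),(452,277))]; print('strips',np.array(strip).round(4))
tk=[onz(w,f(*q),.024) for q in((318,122),(489,122),(322,214),(485,214),(325,298),(481,298))]
print('tick mids',[((tk[i]+tk[i+1])/2).round(4) for i in(0,2,4)])
b=[onz(w,f(*q),.1327+.0104) for q in((359,366),(450,366))]; print('wax edge far top',b)
o,v=ray(w,f(404,313)); 
print('cassette front edge',[onz(w,f(*q),.1327-.0033+.008) for q in((359,315),(449,315))])
E
```

```text
[[2, 19, 13, 13, 134], [3, 84, 12, 12, 115]] [[282.19402985  85.12686567]
 [282.31304348 149.51304348]]
holes [array([ 0.52481074, -0.04483043,  0.024     ]), array([ 0.53946357, -0.08728391,  0.024     ])] 0.04491106146916134
yaw 109.0421246492266
knob [ 0.58293558 -0.21340452  0.0725    ]
knob tri (array([ 0.58282569, -0.21390952,  0.07169158]), [np.float64(0.0003096699608118761), np.float64(0.000309669960811736)])
1 [ 0.5541 -0.1298  0.024 ]
2 [ 0.5688 -0.1724  0.024 ]
3 [ 0.5835 -0.2149  0.024 ]
4 [ 0.5982 -0.2574  0.024 ]
pocket from knob [ 0.55487694 -0.13211053  0.0725    ]
plate edge [array([ 0.51490974, -0.107972  ,  0.036     ]), array([ 0.57245097, -0.08824169,  0.036     ])] 0.0608299099916349 mid [ 0.54368035 -0.09810685  0.036     ]
strips [[ 0.5229 -0.1097  0.043 ]
 [ 0.5667 -0.0947  0.043 ]
 [ 0.5268 -0.122   0.043 ]
 [ 0.5712 -0.1068  0.043 ]]
tick mids [array([ 0.5249, -0.0447,  0.024 ]), array([ 0.5395, -0.0873,  0.024 ]), array([ 0.5537, -0.1297,  0.024 ])]
wax edge far top [array([ 0.53740581, -0.12186218,  0.1431    ]), array([ 0.56263492, -0.11321793,  0.1431    ])]
cassette front edge [array([ 0.53277606, -0.10879126,  0.1374    ]), array([ 0.55800021, -0.1001458 ,  0.1374    ])]
```

```bash

python3 -c "
from h import *
plan([.5554,-.1335,.0393],109.0)"
```

```text
at [ 0.5529 -0.128   0.1327] [ 1.8000e+02 -1.0000e-02  1.0898e+02] grip 0.0268 F [-0.1  0.7 -0.2] ff 59.1 t 9.85 j [-21.  22.  -8.  60.   0.  50.]
turn units (tool) [ 0.    -0.002 -0.004]
shift units after turn [-0.149  0.014  2.335]
```

```bash

python3 -m creep '[{"ax":0,"ay":0,"az":0,"x":-0.15,"y":0.015,"z":0.5,"claw":-0.5},{"ax":0,"ay":0,"az":0,"x":0,"y":0,"z":0.7,"claw":-0.5},{"ax":0,"ay":0,"az":0,"x":0,"y":0,"z":0.5,"claw":-0.5},{"ax":0,"ay":0,"az":0,"x":0,"y":0,"z":0.2,"claw":-0.5},{"ax":0,"ay":0,"az":0,"x":0,"y":0,"z":0,"claw":-0.5},{"ax":0,"ay":0,"az":0,"x":0,"y":0,"z":0,"claw":-0.5}]'
python3 - <<'E'
from h import *
plan([.5554,-.1335,.0393],109.0)
d=snap('wrist','w5'); im=cv2.imread('pics/w5.png')[130:410,140:420]; cv2.imwrite('pics/w5b.png',cv2.resize(im,(600,600),interpolation=cv2.INTER_CUBIC))
E
```

```text
clock: 10.6
position: [0.5561, -0.1341, 0.0573]
tcp_rot: [180.0, 0.0, 108.9]
force: [0.4, -0.8, -0.3]
grip_width: 0.0264
finger_force: 59.1
at [ 0.5561 -0.1341  0.0573] [1.7995e+02 4.0000e-02 1.0893e+02] grip 0.0264 F [ 0.4 -0.8 -0.3] ff 59.1 t 10.6 j [-22.  26. -15.  49.   0.  49.]
turn units (tool) [ 0.009  0.007 -0.012]
shift units after turn [ 0.02  -0.011  0.45 ]
```

View pics/w5b.png

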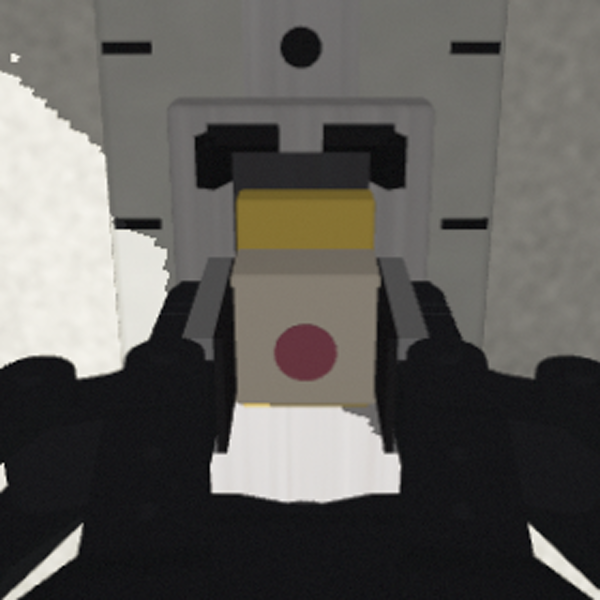

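The block is over the pocket, square to it. The strips' centre is at about x=300 and the block's at 306, so it sits about 1 mm to the right. I'll correct y by −0.02 and lower.

```bash

python3 -m creep '[{"ax":0,"ay":0,"az":0,"x":0.02,"y":-0.022,"z":0,"claw":-0.5},{"ax":0,"ay":0,"az":0,"x":0,"y":0,"z":0.15,"claw":-0.5},{"ax":0,"ay":0,"az":0,"x":0,"y":0,"z":0.15,"claw":-0.5},{"ax":0,"ay":0,"az":0,"x":0,"y":0,"z":0.1,"claw":-0.5},{"ax":0,"ay":0,"az":0,"x":0,"y":0,"z":0,"claw":-0.5},{"ax":0,"ay":0,"az":0,"x":0,"y":0,"z":0,"claw":-0.5}]'
```

```text
clock: 11.4
position: [0.5546, -0.1338, 0.0405]
tcp_rot: [180.0, -0.0, 108.9]
force: [0.5, -0.2, -1.1]
grip_width: 0.0267
finger_force: 59.1
```

```bash

python3 -m creep '[{"ax":0,"ay":0,"az":0,"x":0,"y":0,"z":0.03,"claw":-0.5},{"ax":0,"ay":0,"az":0,"x":0,"y":0,"z":0.02,"claw":-0.5},{"ax":0,"ay":0,"az":0,"x":0,"y":0,"z":0,"claw":-0.5}]'
```

```text
clock: 11.78
position: [0.5548, -0.134, 0.0392]
tcp_rot: [180.0, 0.1, 108.9]
force: [-3.5, 0.4, 10.3]
grip_width: 0.0268
finger_force: 60.4
```

```bash

python3 -m creep '[{"ax":0,"ay":0,"az":0,"x":0,"y":0,"z":0,"claw":0.1},{"ax":0,"ay":0,"az":0,"x":0,"y":0,"z":0,"claw":0.1},{"ax":0,"ay":0,"az":0,"x":0,"y":0,"z":0,"claw":0.1},{"ax":0,"ay":0,"az":0,"x":0,"y":0,"z":-0.4,"claw":0.1},{"ax":0,"ay":0,"az":0,"x":0,"y":0,"z":-0.8,"claw":0.1},{"ax":0,"ay":0,"az":0,"x":0,"y":0,"z":-0.8,"claw":0.1},{"ax":0,"ay":0,"az":0,"x":0,"y":0,"z":-0.4,"claw":0.1},{"ax":0,"ay":0,"az":0,"x":0,"y":0,"z":0,"claw":0.1},{"ax":0,"ay":0,"az":0,"x":0,"y":0,"z":0,"claw":0.1}]'
python3 - <<'E'
from h import *
plan([.5832,-.2142,.14],109.0)
d=snap('wrist','w6'); print(d['xyz']);im=cv2.imread('pics/w6.png')[100:390,140:420]; cv2.imwrite('pics/w6b.png',cv2.resize(im,(579,600),interpolation=cv2.INTER_CUBIC))
E
```

```text
clock: 12.9
position: [0.5542, -0.1336, 0.1336]
tcp_rot: [-180.0, -0.0, 108.9]
force: [0.1, 0.3, -0.2]
grip_width: 0.0469
finger_force: 0.0
at [ 0.5542 -0.1336  0.1336] [-1.7995e+02 -4.0000e-02  1.0891e+02] grip 0.0469 F [ 0.1  0.3 -0.2] ff 0.0 t 12.9 j [-22.  22.  -8.  60.   0.  49.]
turn units (tool) [-0.008 -0.007 -0.016]
shift units after turn [-2.141  0.03  -0.16 ]
[0.5323966960918761, -0.06852031492990358, 0.27530535656790395]
```

View pics/w6b.png

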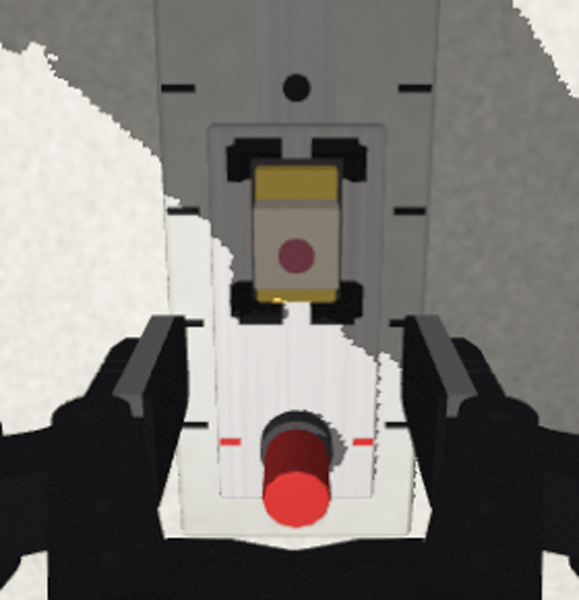

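The block is seated square between the four corner strips, with its dot at (296,256) in the crop. The knob's top centre is at (297,498).

```bash

python3 - <<'E'
from h import *
w=ld('w6'); p=(140+297/2.069,100+498/2.069); k=onz(w,p,.0725); print(k, tri(w,p,ld('w4'),(282.5,347.5)))
k=np.array([*(k[:2]*.5+np.array([.5832,-.2142])*.5),.048]); print(k); plan(k,109.0)
E
```

```text
[ 0.5829667  -0.21346415  0.0725    ] (array([ 0.5851431 , -0.21990878,  0.06350247]), [np.float64(6.84285987725595e-05), np.float64(6.842859877332225e-05)])
[ 0.58308335 -0.21383207  0.048     ]
at [ 0.5541 -0.1336  0.1335] [-1.7994e+02 -5.0000e-02  1.0890e+02] grip 0.0468 F [ 0.2  0.9 -0.1] ff 0.0 t 12.95 j [-22.  22.  -8.  60.  -0.  49.]
turn units (tool) [-0.011 -0.009 -0.017]
shift units after turn [-2.132  0.032  2.137]
```

```bash

python3 -m creep '[{"ax":0,"ay":0,"az":-0.017,"x":-0.53,"y":0.03,"z":0,"claw":0.1},{"ax":0,"ay":0,"az":0,"x":-0.53,"y":0,"z":0,"claw":0.1},{"ax":0,"ay":0,"az":0,"x":-0.53,"y":0,"z":0,"claw":0.1},{"ax":0,"ay":0,"az":0,"x":-0.53,"y":0,"z":0.2,"claw":0.1},{"ax":0,"ay":0,"az":0,"x":0,"y":0,"z":0.5,"claw":0.1},{"ax":0,"ay":0,"az":0,"x":0,"y":0,"z":0.6,"claw":0.1},{"ax":0,"ay":0,"az":0,"x":0,"y":0,"z":0.5,"claw":0.1},{"ax":0,"ay":0,"az":0,"x":0,"y":0,"z":0.3,"claw":0.1},{"ax":0,"ay":0,"az":0,"x":0,"y":0,"z":0,"claw":0.1},{"ax":0,"ay":0,"az":0,"x":0,"y":0,"z":0,"claw":0.1}]'
python3 -c "
from h import *
plan([.5831,-.2138,.048],109)"
```

```text
clock: 14.2
position: [0.5837, -0.2139, 0.0511]
tcp_rot: [180.0, 0.0, 109.0]
force: [1.0, 0.6, 0.5]
grip_width: 0.0469
finger_force: 0.0
at [ 0.5837 -0.2139  0.0511] [1.7996e+02 4.0000e-02 1.0900e+02] grip 0.0469 F [1.  0.6 0.5] ff 0.0 t 14.2 j [-28.  30.  -8.  52.  -0.  43.]
turn units (tool) [0.006 0.007 0.   ]
shift units after turn [ 0.007 -0.013  0.077]
```

Down 3 mm more, then close on the knob.

```bash

python3 -m creep '[{"ax":0,"ay":0,"az":0,"x":0,"y":-0.013,"z":0.07,"claw":0.1},{"ax":0,"ay":0,"az":0,"x":0,"y":0,"z":0,"claw":-0.7},{"ax":0,"ay":0,"az":0,"x":0,"y":0,"z":0,"claw":-0.7},{"ax":0,"ay":0,"az":0,"x":0,"y":0,"z":0,"claw":-0.7},{"ax":0,"ay":0,"az":0,"x":0,"y":0,"z":0,"claw":-0.7},{"ax":0,"ay":0,"az":0,"x":0,"y":0,"z":0,"claw":-0.7}]'
```

```text
clock: 14.95
position: [0.5824, -0.2139, 0.0481]
tcp_rot: [-180.0, 0.0, 109.0]
force: [-4.2, -0.6, 5.7]
grip_width: 0.0221
finger_force: 58.5
```

```bash

python3 -m creep '[{"ax":0,"ay":0,"az":0,"x":0,"y":0,"z":-0.13,"claw":-0.7},{"ax":0,"ay":0,"az":0,"x":0,"y":0,"z":-0.13,"claw":-0.7},{"ax":0,"ay":0,"az":0,"x":0,"y":0,"z":-0.12,"claw":-0.7},{"ax":0,"ay":0,"az":0,"x":0,"y":0,"z":0,"claw":-0.7},{"ax":0,"ay":0,"az":0,"x":0,"y":0,"z":0,"claw":-0.7}]'
```

```text
clock: 15.58
position: [0.5823, -0.2137, 0.0627]
tcp_rot: [-179.9, -0.0, 109.0]
force: [-3.6, -3.4, -9.3]
grip_width: 0.0217
finger_force: 59.1
```

```bash

python3 -m creep '[{"ax":0,"ay":0,"az":0,"x":0.15,"y":0,"z":0,"claw":-0.7},{"ax":0,"ay":0,"az":0,"x":0.25,"y":0,"z":0,"claw":-0.7},{"ax":0,"ay":0,"az":0,"x":0.3,"y":0,"z":0,"claw":-0.7},{"ax":0,"ay":0,"az":0,"x":0.25,"y":0,"z":0,"claw":-0.7},{"ax":0,"ay":0,"az":0,"x":0.175,"y":0,"z":0,"claw":-0.7},{"ax":0,"ay":0,"az":0,"x":0,"y":0,"z":0,"claw":-0.7},{"ax":0,"ay":0,"az":0,"x":0,"y":0,"z":0,"claw":-0.7}]'
python3 -c "
from h import *
plan(np.array([.5824,-.2138,.048])+.045*np.array([-.3264,.9452,0]),109)"
```

```text
clock: 16.45
position: [0.5675, -0.1707, 0.0626]
tcp_rot: [-180.0, -0.1, 109.0]
force: [-5.4, 0.3, -9.3]
grip_width: 0.0218
finger_force: 59.2
at [ 0.5675 -0.1707  0.0626] [-1.7996e+02 -8.0000e-02  1.0902e+02] grip 0.0218 F [-5.4  0.3 -9.3] ff 59.2 t 16.45 j [-25.  27. -11.  52.   0.  46.]
turn units (tool) [-0.008 -0.014  0.003]
shift units after turn [-0.015 -0.001  0.365]
```

Moved 45.6 mm, so the knob is back over a hole. Lower with a −0.01 correction and a slight push at the end.

```bash

python3 -m creep '[{"ax":0,"ay":0,"az":0,"x":-0.01,"y":0,"z":0.1,"claw":-0.7},{"ax":0,"ay":0,"az":0,"x":0,"y":0,"z":0.1,"claw":-0.7},{"ax":0,"ay":0,"az":0,"x":0,"y":0,"z":0.1,"claw":-0.7},{"ax":0,"ay":0,"az":0,"x":0,"y":0,"z":0.08,"claw":-0.7},{"ax":0,"ay":0,"az":0,"x":0,"y":0,"z":0,"claw":-0.7},{"ax":0,"ay":0,"az":0,"x":0,"y":0,"z":0,"claw":-0.7}]'
```

```text
clock: 17.2
position: [0.568, -0.1718, 0.0482]
tcp_rot: [-180.0, 0.0, 109.0]
force: [-8.7, -1.7, 2.0]
grip_width: 0.022
finger_force: 60.3
```

```bash

python3 -m creep '[{"ax":0,"ay":0,"az":0,"x":0,"y":0,"z":0.02,"claw":-0.7},{"ax":0,"ay":0,"az":0,"x":0,"y":0,"z":0,"claw":-0.7},{"ax":0,"ay":0,"az":0,"x":0,"y":0,"z":0,"claw":-0.7}]'
python3 - <<'E'
from h import *
d=snap('wrist','w7'); im=cv2.imread('pics/w7.png')[60:390,110:450]; cv2.imwrite('pics/w7b.png',cv2.resize(im,(618,600),interpolation=cv2.INTER_CUBIC))
E
```

```text
clock: 17.58
position: [0.5681, -0.172, 0.0481]
tcp_rot: [-180.0, 0.1, 109.0]
force: [-10.8, -2.9, 11.1]
grip_width: 0.0223
finger_force: 61.2
```

View pics/w7b.png

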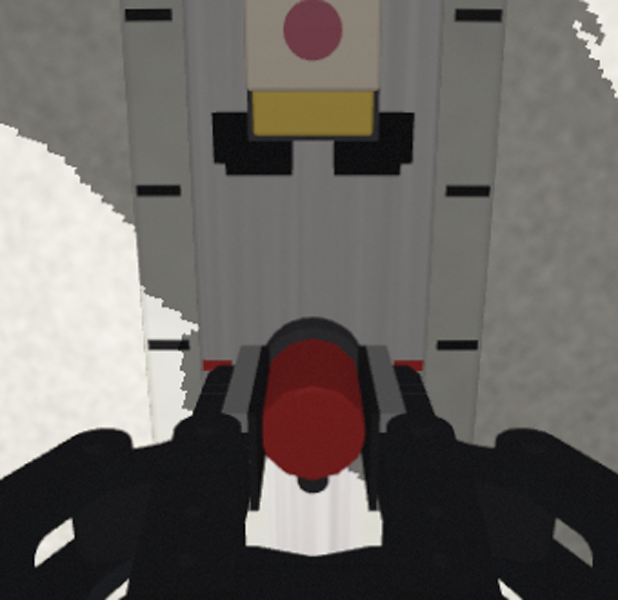

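The knob is held down on its boss and the red sled ticks line up with a rail tick at y≈345–365. The block is still in the pocket. Pushing further gave a firm stop at 0.0481 m, the height at which I first gripped the knob, so the pin is home.

```bash
python3 -c "
from station import manip
print(manip.sign_off())"
```

```text
the job is handed in; nothing more can be done
None
```

I handed the job in with the yellow block seated in the pocket, the sled at the next hole, and the pin held home with the fingers still on the knob; the hand-in gave no verdict, so success isn't confirmed.

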